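# Unhook a biscuit pack from the barbed display hook

## Task

Take the blue-topped biscuit pack off the barbed display hook: lift it, tilt it and ease it over the barb without forcing it, because the plastic top tears and the prong must not be strained. Then stand it gently upright in the empty bay of the green crate and let go of it, leaving the other goods where they are.

Things in the scene. Friction and masses are not known exactly. Their poses are not given: they have to be found in the camera images.
- stand: Display hook on a heavy fixed stand: base plate 130 x 140 x 12 (x, y, z), red post 16 x 24, 212 high, at its middle. Origin under the centre of the base plate, on the counter; z up, stand +x is the way the prong points (roughly away from the robot). It does not give. The pack may never press on it with more than 15 N.
- sleeve_mouth (a point): Outer end of the 12 diameter sleeve that holds the prong, 37 out from the stand's origin along stand x, 200 up; stand axes. From it a level round prong, 6 diameter, runs along stand +x at this height to a corner. Clamped at an unknown length: the corner lies 52 to 84 beyond this point, is not reported, and has to be found by feel or sight.
- tip_region (a point): Middle of the span (16 either way along stand x) where the prong's corner may lie; stand axes. From the corner a straight tip, 22 long, 6 diameter, goes outward and up at 40 degrees. At its end a barb, 5 thick, sticks out 9.5 at right angles to the tip, back and up towards the post; tip and barb measure 12.5 across in all. An upright pack cannot pass.
- pack: Blue-topped biscuit pack hanging on the prong: clear rigid clamshell 36 x 76 x 90 (x, y, z), 0.11 to 0.22 kg, origin at the centre of its underside, z up, x through its thin side, about along the prong at the start. On its top, centred, a stiff blue tab 8 thick (x), 40 wide (y), 90 to 133 above the origin, can be pinched across its width, a finger on each side of the prong.
- pack_slot (a point): Centre of the slot in the pack's blue tab, 112.5 above the pack's underside; pack axes. The slot runs through the tab along x, 20 wide (y) and 17 high (z): 104 to 121 above the underside. The prong passes through it; the pack hangs by the slot's upper edge.
- crate: Green open crate, heavy and fixed, 130 x 110 x 50 outside (x, y, z), walls, divider and floor 5 thick, origin under its centre, on the counter. A divider along its y parts it into two bays, each 57.5 (x) by 100 (y) inside: the one towards crate +x is empty, the other holds the red-topped pack.
- crate_bay (a point): Centre of the floor (top face, 5 above the counter) of the empty bay; same axes as the crate. The pack fits when its x lies along the crate's x, either way round.
- neighbour: Another pack just like it but with a red tab, standing in the other bay, tab top 138 above the counter; leave it alone. Origin under its centre.
- jar: Amber jar with yellow cap, 64 diameter, 100 high, standing on the counter; leave it alone. Origin under its centre.
- biscuit_box: Clear flat box of biscuits, 90 x 130 x 40 (x, y, z), on the counter; leave it alone. Origin under its centre.
There are look-alikes about, which are no part of the job. Leave any yellow look-alike of the crate alone. What is shaped like the stand but purple is not meant.

How it is judged:
On the way:
1. the pack is off the hook: its slot is out past the tip or well above it, and it does not touch the stand ((x of pack_slot in the frame of stand above 0.15 m or z of pack_slot in the frame of stand above 0.245 m) and contact force between pack and stand below 0.05 N), for 0.1 s.
At the end, for the whole second after the job is handed in: the blue-topped pack stands on the floor of the empty bay, within 20 mm of its centre each way, its underside within 5 mm of the floor, within 0.12 rad of upright, at rest and released (x of pack in the frame of crate_bay between -0.02 and 0.02 m and y of pack in the frame of crate_bay between -0.02 and 0.02 m and z of pack in the frame of crate_bay below 0.005 m and angle between pack's own z axis and vertical below 0.12 rad and linear speed of pack below 0.02 m/s and contact force between pack and the fingers below 0.05 N); the robot touches nothing.
It fails at once if the pack presses on the hook stand with more than 15 N (contact force between pack and stand above 15 N).
It fails at once if the pack is banged into or pressed on the crate with more than 40 N (contact force between pack and crate above 40 N).
It fails at once if the red-topped pack, the jar or the biscuit box is moved by more than 20 mm (distance of any of neighbour, jar, biscuit_box from where it was at the start of the episode above 0.02 m).
It also fails if it takes over 64 s, if anything falls off the work surface, if the arm or the gripper's body presses on something with over 40 N, if the wrist force passes 120 N, or if a joint passes its speed limit or range.

## Robot

A 6-joint arm with a two-finger parallel gripper is mounted at the origin on the work surface. World frame = base frame: x ahead of the robot, y to its left, z up, the work surface at z = 0. Lengths are in m, angles in rad, forces in N, time in s.
With the tool pointing down it reaches from about 0.25 to 0.725 m from the base axis. Payload 4 kg.
Tool frame: the origin (TCP) lies on the centre line of the jaws, within the pads' length; the fingertips stand 22 mm ahead of it and the grasp point (between the pads) lies 3 mm ahead of it; z points along the fingers, y is the line along which they close (so a half turn about z gives the same grasp; the last joint's range is limited). The gripper opens to 85 mm and grips with 20 to 120 N. Pads are 22 mm wide; open, the fingers measure 114 mm over their backs; the gripper's body (76 mm by 85 mm) begins 54 mm behind the grasp point. The pads swing forward as they close: fully open they stand 13 mm farther back than shut.
Start: joints at [1.155, 0.241, 0.005, 1.335, 0, 1.571], TCP at [0.202, 0.457, 0.253] pointing down, gripper open.
Joint ranges: [-2.72, 2.72], [-1.05, 1.87], [-1.09, 1.28], [-1.99, 2.15], [-1.42, 1.44], [-3.14, 3.14]. Speed limits (rad/s): [2.79, 2.79, 3.14, 3.14, 3.14, 3.14].

## Interface

Orientations are given as a unit quaternion [x, y, z, w].
In Python, from workcell import bot gives the robot as it stands.
- The arm moves only by the shell command python3 -m inch 'ROWS'. ROWS is JSON, one flat list of numbers, 7 for each row, row after row: the shift along the world's x, y, z in mm, then the turn, a rotation vector about the world's x, y, z in rad, then the opening in per cent of the stroke, from 0 (shut) to 100 (fully open). A call has 1 to 8 rows; each row is the pose to reach, as a shift and turn from the pose commanded when the call began; what a row does not reach only later rows make up. A row lasts 1/12 s, in which the tool goes at most 41.7 mm and 7.16 degrees, less where a joint would pass 70% of its speed; a pose out of reach is approached as far as the arm can. A call with a gripper value outside its range is refused whole. The fingers move at their own pace and stop on an object; the grip force is fixed at half the most. Time passes only in rows, so rows that repeat a pose let the fingers close. It gives the time, the measured TCP pose, the force, the opening and the grip force at its end, in the units of the state.
- bot.get_obs(): the state, without advancing time (a new reading comes with each control period).
- bot.camera(name): name is "scene" or "top" or "wrist"; returns the picture (420x560x3 uint8, blue, green, red); there is no depth.
- bot.camera_info(name): a dict with "intrinsics" (3x3 intrinsics, pixels), "camera_from_world" (4x4, takes a point from world to camera coordinates); the wrist camera has in their place "hand_eye" (4x4, takes a point from camera to tool coordinates, whose origin is the TCP and whose axes are the flange's). Camera axes: x right, y down, z forward; pixel columns grow to the right and rows downward; lengths in m; the calibration is good to about 2 mm. A picture is of the moment at which its call begins: read the wrist's pose just before it. camera_info takes no time and is no camera call.
- bot.job_done(): hands the job in; it is judged then, once.
Trained networks look in the newest picture that a camera, given by its name, has taken for a name from the list of things; names that differ only in an ending like _2 or _b are one class to them, and where a whole thing is asked for, a point or a joint stands for the part that bears it (a point fixed in the world has none). Each returns a list of dicts, best first, with "confidence" (0 to 1); they miss things now and then, are a little off and sometimes report something else, mostly with a low value. They report only what shows in the picture. A call takes as long as a camera call. They do not tell look-alikes from the thing itself.
- bot.silhouettes(camera, target): "mask" (420x560 bool, what is visible of it) and "uv" ([column, row] in pixels, amid what is visible of it).
- bot.spot_point(camera, target): "uv" ([column, row] in pixels: a listed point, or the origin of a listed thing).
The state is a dict: "clock": time; "joint_pos": joint angles; "joint_vel": joint speeds; "tau": joint torques, N m; "eef_pos": TCP position; "tool_rot": TCP orientation; "ft_force": force on the tool from outside, world axes, zero at the start; "ft_torque": the same for the moment, N m; "grip_width": finger opening in m; "grasp_force": force on a finger pad.
Only numpy, scipy, OpenCV 4.12 (cv2) and the standard library are available. Lean on these libraries where they do the work, as an engineer would, in place of code of your own. Each camera call takes 0.05 s, during which the arm holds its last target. There are 200 camera calls.

## Working session

There is one attempt and no reset: what is moved stays moved. The work goes in short steps, Python scripts to look and compute and a shell command to move; the robot and the scene stay as the last step left them, time stands still between calls to the robot, and variables do not carry over. Pictures are saved under pics/ and viewed, at most 10 in all, crops included, and the job is handed in when it is done.

```bash
mkdir -p pics; cat > h.py <<'E'
from workcell import bot
import numpy as np, cv2
from scipy.spatial.transform import Rotation as R
E
python3 - <<'E'
from h import *
ims=[]
for c in("scene","top"):
    im=bot.camera(c); cv2.imwrite(f"pics/{c}0.png",im); ims.append(im)
    i=bot.camera_info(c); print(c,np.round(i["intrinsics"],1).tolist(),np.round(i["camera_from_world"],3).tolist())
    for t in("stand","sleeve_mouth","tip_region","pack","pack_slot","crate","crate_bay","neighbour","jar","biscuit_box"):
        print(c,t,[(np.round(d["uv"]).tolist(),round(d["confidence"],2)) for d in bot.spot_point(c,t)])
o=bot.get_obs(); print({k:np.round(v,3).tolist() for k,v in o.items()})
print(np.round(bot.camera_info("wrist")["hand_eye"],3).tolist())
E
```

```text
scene [[421.0, 0.0, 286.6], [0.0, 421.0, 203.4], [0.0, 0.0, 1.0]] [[0.882, 0.472, -0.01, -0.47], [0.371, -0.706, -0.603, -0.115], [-0.292, 0.528, -0.797, 1.362], [0.0, 0.0, 0.0, 1.0]]
scene stand [([177.0, 346.0], 0.95), ([226.0, 271.0], 0.68)]
scene sleeve_mouth [([172.0, 326.0], 0.96), ([228.0, 234.0], 0.8)]
scene tip_region [([194.0, 345.0], 0.88), ([257.0, 247.0], 0.72)]
scene pack [([244.0, 266.0], 0.79), ([304.0, 171.0], 0.39)]
scene pack_slot [([243.0, 243.0], 0.86)]
scene crate [([349.0, 143.0], 0.95), ([259.0, 133.0], 0.88), ([294.0, 168.0], 0.62)]
scene crate_bay [([356.0, 148.0], 0.79), ([305.0, 174.0], 0.68), ([228.0, 271.0], 0.63), ([269.0, 138.0], 0.57)]
scene neighbour [([287.0, 165.0], 0.95)]
scene jar []
scene biscuit_box [([376.0, 213.0], 0.75)]
top [[472.4, 0.0, 277.8], [0.0, 472.4, 207.7], [0.0, 0.0, 1.0]] [[0.003, -1.0, -0.001, 0.014], [-0.988, -0.003, -0.156, 0.517], [0.156, 0.002, -0.988, 1.38], [0.0, 0.0, 0.0, 1.0]]
top stand [([339.0, 231.0], 0.64), ([415.0, 234.0], 0.63)]
top sleeve_mouth [([438.0, 208.0], 0.95), ([352.0, 212.0], 0.61)]
top tip_region [([353
[... 174 characters left out ...]
([154.0, 200.0], 0.64)]
top crate_bay [([208.0, 228.0], 0.93), ([158.0, 192.0], 0.81), ([178.0, 285.0], 0.61)]
top neighbour [([208.0, 245.0], 0.7)]
top jar [([286.0, 168.0], 0.84)]
top biscuit_box [([225.0, 139.0], 0.81)]
{'clock': 1.1, 'joint_pos': [1.155, 0.241, 0.005, 1.335, -0.0, 1.571], 'joint_vel': [0.0, 0.001, 0.001, 0.002, -0.001, 0.002], 'tau': [0.001, -37.222, 25.27, 0.001, -0.0, 0.0], 'eef_pos': [0.202, 0.457, 0.253], 'tool_rot': [0.206, 0.978, 0.0, 0.0], 'ft_force': [-0.089, -0.405, -0.129], 'ft_torque': [-0.015, -0.008, -0.026], 'grasp_force': 0.0, 'grip_width': 0.085}
[[-0.001, -0.96, -0.279, 0.071], [1.0, -0.0, -0.002, 0.0], [0.002, -0.279, 0.96, -0.12], [0.0, 0.0, 0.0, 1.0]]
```

View pics/scene0.png

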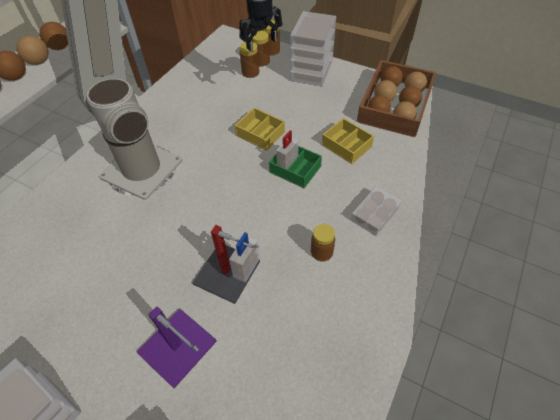

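View pics/top0.png

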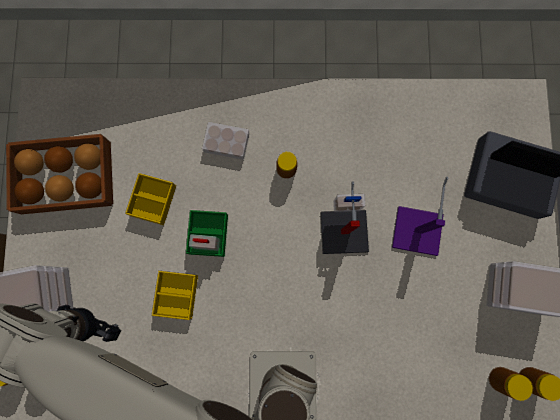

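The candidates are the red-post stand (scene 226,271; top 345,231) and the purple one (scene 177,346; top 418,231); the red one carries the blue pack, so it is the one meant. Of the crates, the green one (scene 296,165; top 207,233) holds the red-topped pack. The yellow ones (scene 349,140 and 260,128) are look-alikes.

```bash
cat >> h.py <<'E'
from scipy.optimize import minimize, least_squares
def proj(c,P):
    i=bot.camera_info(c); T=i["camera_from_world"]; q=(np.asarray(P)@T[:3,:3].T+T[:3,3])@np.asarray(i["intrinsics"]).T
    return q[:,:2]/q[:,2:]
def box(cx,cy,z0,z1,sx,sy): return np.array([[cx+a*sx/2,cy+b*sy/2,z] for a in(-1,1) for b in(-1,1) for z in(z0,z1)])
def place(p,P):
    c,s=np.cos(p[2]),np.sin(p[2]); P=np.array(P,float); return np.c_[p[0]+c*P[:,0]-s*P[:,1],p[1]+s*P[:,0]+c*P[:,1],P[:,2]]
def render(c,hulls,p,k=4):
    m=np.zeros((420*k,560*k),np.uint8)
    for H in hulls:
        cv2.fillConvexPoly(m,cv2.convexHull(np.round(proj(c,place(p,H))*k+k/2-.5).astype(np.int32)),1)
    return m
def fit(masks,hulls,p0,dec=1):
    def cost(p):
        e=0
        for c,m in masks.items():
            r=render(c,hulls,p); M=cv2.resize(m.astype(np.uint8),None,fx=4,fy=4,interpolation=cv2.INTER_NEAREST)
            e+=1-(r&M).sum()/max(1,(r|M).sum())
        return e
    best=None
    for y in (-.3,0,.3):
        s=np.array([p0+np.array(d) for d in ([0,0,y],[.02,0,y],[0,.02,y],[0,0,y+.2])])
        r=minimize(cost,p0,method="Nelder-Mead",options=dict(initial_simplex=s,xatol=2e-4,fatol=1e-4,maxiter=150))
        if best is None or r.fun<best.fun: best=r
    return best
def ray(c,uv):
    i=bot.camera_info(c); T=i["camera_from_world"]; d=T[:3,:3].T@np.linalg.solve(i["intrinsics"],[*uv,1]); return -T[:3,:3].T@T[:3,3],d/np.linalg.norm(d)
def tri(obs):
    A=0;b=0
    for c,uv in obs:
        o,d=ray(c,uv); Q=np.eye(3)-np.outer(d,d); A=A+Q; b=b+Q@o
    return np.linalg.solve(A,b)
def onz(c,uv,z):
    o,d=ray(c,uv); return o+d*(z-o[2])/d[2]
E
python3 - <<'E'
from h import *
ims={c:bot.camera(c) for c in("scene","top")}
print("slot",tri([("scene",(243,243)),("top",(355,201))]),"sleeve",tri([("scene",(228,234)),("top",(352,212))]),"tip",tri([("scene",(257,247)),("top",(353,184))]))
st0=onz("top",(345,231),.012)[:2]; cr0=onz("top",(207,233),.05)[:2]; print(st0,cr0)
gm={}
for c,im in ims.items():
    h=cv2.cvtColor(im,cv2.COLOR_BGR2HSV); m=cv2.inRange(h,(50,80,30),(85,255,255))
    n,l,s,ce=cv2.connectedComponentsWithStats(m); k=1+s[1:,4].argmax(); pts=np.argwhere(l==k)[:,::-1].astype(np.int32)
    M=np.zeros((420,560),np.uint8); cv2.fillConvexPoly(M,cv2.convexHull(pts),1); gm[c]=M; print(c,"green",ce[k],s[k])
for cs in (("scene","top"),("top",),("scene",)):
    r=fit({c:gm[c] for c in cs},[box(0,0,0,.05,.13,.11)],np.r_[cr0,0.]); print("crate",cs,r.x,r.fun)
sm={}
near={"scene":(226,270),"top":(345,231)}
for c in ims:
    for d in bot.silhouettes(c,"stand"):
        print(c,d["uv"],d["confidence"],d["mask"].sum())
        if np.hypot(*(np.array(d["uv"])-near[c]))<30: sm.setdefault(c,d["mask"])
hs=[box(0,0,0,.012,.13,.14),box(0,0,.012,.212,.016,.024)]
if len(sm)==2:
    for cs in (("scene","top"),("top",)):
        r=fit({c:sm[c] for c in cs},hs,np.r_[st0,0.]); print("stand",cs,r.x,r.fun)
a=cv2.resize(ims["scene"][205:310,185:285],None,fx=5,fy=5,interpolation=cv2.INTER_CUBIC)
b=cv2.resize(ims["top"][175:265,305:380],None,fx=4,fy=4,interpolation=cv2.INTER_CUBIC)
o=np.zeros((525,800,3),np.uint8); o[:525,:500]=a; o[:360,500:800]=b; cv2.imwrite("pics/crop1.png",o)
E
```

```text
slot [ 0.5162418  -0.18755534  0.19503122] sleeve [ 0.48059777 -0.18203137  0.20192536] tip [ 0.55715643 -0.18434782  0.20616906]
[ 0.45024292 -0.1893011 ] [0.43904426 0.22493597]
scene green [298.1287037  167.40185185] [ 269  147   52   41 1080]
top green [207.44408428 230.34927066] [ 186  210   42   47 1234]
crate ('scene', 'top') [ 0.44091479  0.22872511 -0.0664171 ] 0.1632678748347799
crate ('top',) [ 0.4409417   0.22906985 -0.06601861] 0.02462418471626382
crate ('scene',) [ 0.44237291  0.22736542 -0.05851503] 0.13077099762652167
scene [177.1, 341.8] 0.83 3448
scene [216.3, 273.3] 0.62 1815
top [418.2, 229.6] 0.89 2162
```

View pics/crop1.png

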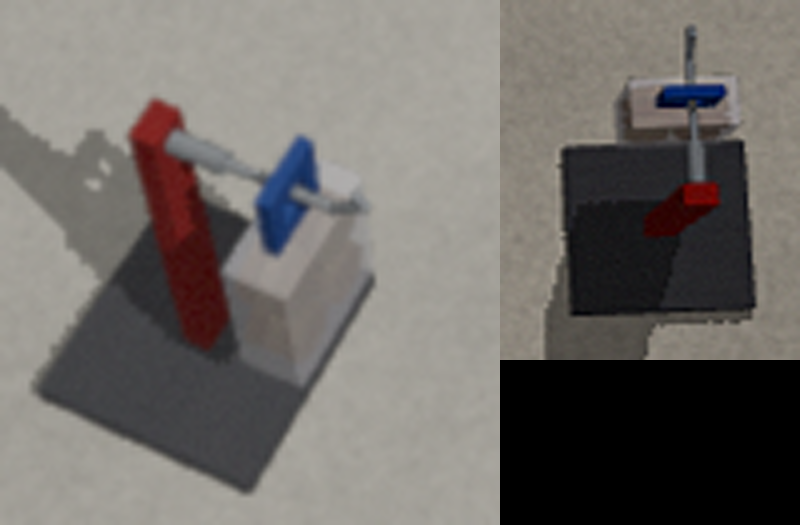

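The crop confirms the red post and black base plate (centre at top px about 345,232) with the blue-tab pack on its prong. The barbed end shows at top px about (352,182) and scene px about (259,247).

```bash
python3 - <<'E'
from h import *
uv=np.array([[320.5,212],[365.5,210],[368.7,252],[323,253.7]])-.4
Q=np.array([onz("top",u,.012)[:2] for u in uv]); print("plate",Q.round(3).tolist(),Q.mean(0))
L=np.array([[.065,.07],[.065,-.07],[-.065,-.07],[-.065,.07]])
f=lambda p:(place(p,np.c_[L,np.zeros(4)])[:,:2]-Q).ravel()
r=least_squares(f,[.45,-.19,0]); print("stand",r.x,f(r.x).round(4))
inv=lambda P:place([0,0,-r.x[2]],[np.r_[P[:2]-r.x[:2],P[2]]])[0].round(4)
print("end",inv(tri([("scene",(258.5,246)),("top",(352.3,182.5))])),"slot",inv(np.array([.516,-.1876,.195])),"sleeve",inv(np.array([.4806,-.182,.202])))
print("jar",onz("top",(286,160),.1))
E
python3 -m inch '[0,0,20,0,0,0.1,60, 0,0,40,0,0,0.22,60, 20,-40,50,0,0,0.34,60, 40,-80,50,0,0,0.47,60]'
python3 -c "
from h import *
print(bot.get_obs()['joint_pos'])"
```

```text
plate [[0.51, -0.114], [0.516, -0.252], [0.388, -0.259], [0.382, -0.12]] [ 0.44907274 -0.18629806]
stand [ 0.44907274 -0.18629806  0.04616425] [ 0.001   0.0008  0.0009 -0.0011 -0.0005 -0.0007 -0.0014  0.001 ]
end [ 0.1113 -0.001   0.2098] slot [ 0.0668 -0.0044  0.195 ] sleeve [0.0317 0.0028 0.202 ]
jar [ 0.64899781 -0.00826136  0.1       ]
clock: 1.63
eef_pos: [0.2376, 0.3886, 0.305]
tool_rot: [-0.023, 1.0, 0.002, 0.001]
ft_force: [0.1, -0.7, 0.4]
grip_width: 0.051
grasp_force: 0.0
[ 1.02222675e+00  1.31414143e-01  3.84747835e-03  1.43911423e+00
 -2.61451924e-04  9.75339217e-01]
```

```bash
python3 -m inch '[17,-35,0,0,0,0,75, 34,-71,0,0,0,0,75, 51,-107,0,0,0,0,75, 68,-143,0,0,0,0,75, 85,-179,0,0,0,0,75, 102,-215,0,0,0,0,75, 119,-251,0,0,0,0,75, 136,-287,0,0,0,0,75]'
python3 -m inch '[17,-35,0,0,0,0,75, 34,-71,0,0,0,0,75, 51,-107,0,0,0,0,75, 68,-143,0,0,0,0,75, 85,-179,0,0,0,0,75, 102,-215,0,0,0,0,75, 119,-251,0,0,0,0,75, 134,-276,0,0,0,0,75]'
python3 -m inch '[0,0,0,0,0,0,75, 0,0,0,0,0,0,75]'
cat >> h.py <<'E'
def wcam():
    o=bot.get_obs(); H=np.array(bot.camera_info("wrist")["hand_eye"])
    T=np.eye(4); T[:3,:3]=R.from_quat(o["tool_rot"]).as_matrix(); T[:3,3]=o["eef_pos"]; W=T@H
    K=np.array(bot.camera_info("wrist")["intrinsics"]); return W,K
def wray(uv,WK):
    W,K=WK; d=W[:3,:3]@np.linalg.solve(K,[*uv,1]); return W[:3,3],d
def wonz(uv,z,WK):
    o,d=wray(uv,WK); return o+d*(z-o[2])/d[2]
E
python3 - <<'E'
from h import *
WK=wcam(); im=bot.camera("wrist"); cv2.imwrite("pics/w1.png",im); np.savez("w1.npz",W=WK[0],K=WK[1])
print(bot.get_obs()["eef_pos"],bot.get_obs()["tool_rot"])
for t,z in(("pack_slot",.1945),("sleeve_mouth",.2),("tip_region",.2)):
    print(t,[(np.round(d["uv"]).tolist(),round(d["confidence"],2),wonz(d["uv"],z,WK).round(4)) for d in bot.spot_point("wrist",t)])
E
```

```text
clock: 2.3
eef_pos: [0.3735, 0.0985, 0.3035]
tool_rot: [-0.019, 1.0, 0.0, 0.001]
ft_force: [1.6, -0.1, -0.2]
grip_width: 0.0642
grasp_force: 0.0
clock: 2.97
eef_pos: [0.5077, -0.1789, 0.3029]
tool_rot: [-0.017, 1.0, -0.0, 0.0]
ft_force: [1.0, 0.2, 0.8]
grip_width: 0.0638
grasp_force: 0.0
clock: 3.13
eef_pos: [0.5073, -0.1769, 0.3021]
tool_rot: [-0.017, 1.0, 0.0, -0.001]
ft_force: [0.5, -0.1, -0.7]
grip_width: 0.0641
grasp_force: 0.0
[ 0.506857   -0.17581332  0.30248858] [-1.80462596e-02  9.99836790e-01  4.60577543e-04 -7.16381818e-04]
pack_slot [([265.0, 231.0], 0.82, array([ 0.5178, -0.1836,  0.1945]))]
sleeve_mouth [([265.0, 192.0], 0.96, array([ 0.4874, -0.1845,  0.2   ]))]
tip_region [([264.0, 276.0], 0.95, array([ 0.5516, -0.1837,  0.2   ])), ([268.0, 124.0], 0.42, array([ 0.4426, -0.1832,  0.2   ]))]
```

View pics/w1.png

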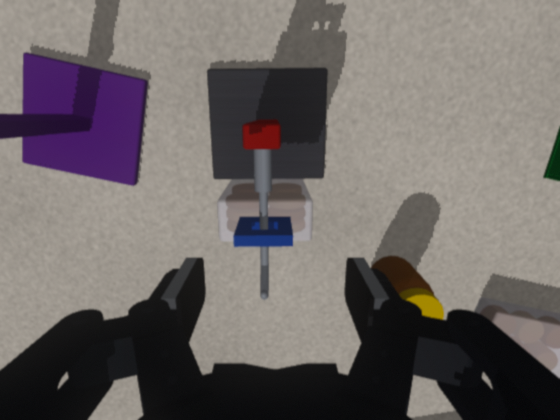

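The picture shows the post top at (262,135), sleeve end at (263,192), blue tab at (264,232), barb end at about (264,297), and the jar at lower right. So the tab is at x≈0.518, y≈-0.184, and the prong corner is at x≈0.540 (about 53 beyond the sleeve mouth).

```bash
python3 -m inch '[5,-4,0,0,0,0,75, 11,-8,-15,0,0,0,75, 11,-8,-40,0,0,0,75, 11,-8,-60,0,0,0,75, 11,-8,-60,0,0,0,75, 11,-8,-60,0,0,0,75]'
python3 - <<'E'
from h import *
WK=wcam(); im=bot.camera("wrist"); cv2.imwrite("pics/w2.png",im)
print(bot.get_obs()["eef_pos"],bot.get_obs()["tool_rot"])
for t,z in(("pack_slot",.1945),("sleeve_mouth",.2),("tip_region",.2)):
    print(t,[(np.round(d["uv"]).tolist(),round(d["confidence"],2),wonz(d["uv"],z,WK).round(4)) for d in bot.spot_point("wrist",t)])
E
```

```text
clock: 3.83
eef_pos: [0.5176, -0.1828, 0.2427]
tool_rot: [-0.019, 1.0, 0.0, -0.001]
ft_force: [0.2, -0.3, -0.1]
grip_width: 0.0643
grasp_force: 0.0
[ 0.51842415 -0.18321567  0.24404616] [-1.90407730e-02  9.99818652e-01 -1.26022973e-04  3.09174665e-04]
pack_slot [([276.0, 251.0], 0.64, array([ 0.5182, -0.1821,  0.1945]))]
sleeve_mouth [([275.0, 199.0], 0.55, array([ 0.4877, -0.1838,  0.2   ]))]
tip_region [([270.0, 316.0], 0.63, array([ 0.5555, -0.1842,  0.2   ]))]
```

View pics/w2.png

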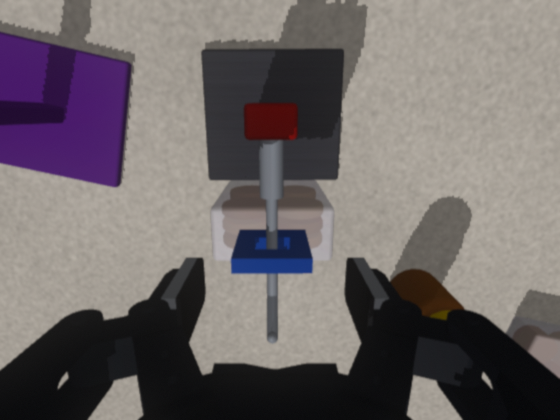

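The tab (columns 232–312, centre 272) sits between the jaws (mid 276), so I shift y by -2 mm. The tip end is at (272,338).

```bash
python3 - <<'E'
from h import *
WK=wcam()
print(wonz((272,341),.2118,WK), "cam",WK[0][:3,3])
E
python3 -m inch '[0,-2,-12,0,0,0,75, 0,-2,-28,0,0,0,75, 0,-2,-40,0,0,0,75, 0,-2,-46,0,0,0,75, 0,-2,-46,0,0,0,75, 0,-2,-46,0,0,0,75]'
```

```text
[ 0.56673637 -0.18342293  0.2118    ] cam [ 0.4477791  -0.18588822  0.36462311]
clock: 4.53
eef_pos: [0.5185, -0.1857, 0.1979]
tool_rot: [-0.019, 1.0, -0.0, 0.0]
ft_force: [0.5, -0.3, 0.9]
grip_width: 0.064
grasp_force: 0.0
```

```bash
python3 -m inch '[0,0,0,0,0,0,40, 0,0,0,0,0,0,40, 0,0,0,0,0,0,40, 0,0,0,0,0,0,40, 0,0,0,0,0,0,40, 0,0,0,0,0,0,40]'
python3 - <<'E'
from h import *
z=np.load("w1.npz"); print(wonz((264,299),.2118,(z["W"],z["K"])))
WK=wcam(); im=bot.camera("wrist"); cv2.imwrite("pics/w3.png",im); o=bot.get_obs(); print(o["eef_pos"],o["ft_force"],o["grip_width"],o["grasp_force"])
np.savez("w3.npz",W=WK[0],K=WK[1])
E
```

```text
clock: 5.03
eef_pos: [0.519, -0.1859, 0.1985]
tool_rot: [-0.019, 1.0, -0.0, 0.001]
ft_force: [-0.6, 0.5, 6.2]
grip_width: 0.039
grasp_force: 60.0
[ 0.5634685 -0.1826855  0.2118   ]
[ 0.51906079 -0.18590401  0.19845628] [ 0.54060686 -0.05355126  7.21690931] 0.039133755259320786 60.016549341380596
```

View pics/w3.png

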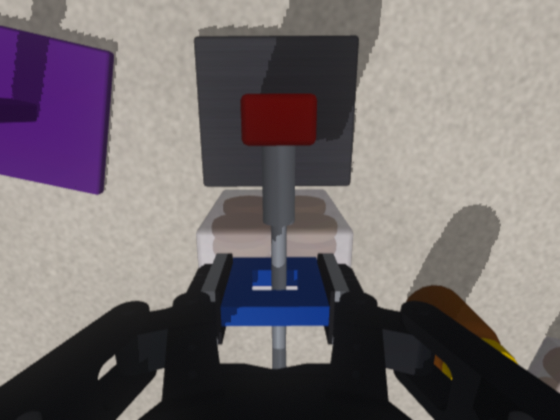

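Gripped (width 39 mm, 60 N) with the prong near the slot's centre. The wrist reads +7 N vertically, so I lift a few mm to free the slot edge from the prong.

```bash
python3 -m inch '[0,0,2,0,0,0,40, 0,0,4,0,0,0,40, 0,0,5.5,0,0,0,40, 0,0,5.5,0,0,0,40, 0,0,5.5,0,0,0,40]'
```

```text
clock: 5.5
eef_pos: [0.5179, -0.1855, 0.2022]
tool_rot: [-0.019, 1.0, 0.0, -0.0]
ft_force: [0.1, -0.8, -0.9]
grip_width: 0.0388
grasp_force: 60.3
```

```bash
for k in 1; do python3 -m inch '[0,0,1.5,0,0,0,40, 0,0,3,0,0,0,40, 0,0,3,0,0,0,40, 0,0,3,0,0,0,40]'; done
python3 -m inch '[0,0,1,0,0,0,40, 0,0,2,0,0,0,40, 0,0,2,0,0,0,40, 0,0,2,0,0,0,40]'
python3 -m inch '[0,0,1,0,0,0,40, 0,0,1.5,0,0,0,40, 0,0,1.5,0,0,0,40, 0,0,1.5,0,0,0,40]'
```

```text
clock: 5.83
eef_pos: [0.5182, -0.1857, 0.2057]
tool_rot: [-0.019, 1.0, -0.0, 0.0]
ft_force: [0.3, -0.4, -2.0]
grip_width: 0.0394
grasp_force: 60.3
clock: 6.17
eef_pos: [0.5182, -0.1856, 0.2077]
tool_rot: [-0.019, 1.0, -0.0, 0.0]
ft_force: [-0.1, -0.5, -1.5]
grip_width: 0.0392
grasp_force: 60.3
clock: 6.5
eef_pos: [0.5182, -0.1857, 0.2092]
tool_rot: [-0.019, 1.0, -0.0, 0.0]
ft_force: [-0.3, 0.2, -1.3]
grip_width: 0.0391
grasp_force: 60.3
```

```bash
python3 -m inch '[0,0,0.5,0,0,0,40, 0,0,1,0,0,0,40, 0,0,1,0,0,0,40, 0,0,1,0,0,0,40]'
python3 -m inch '[0,0,0.5,0,0,0,40, 0,0,1,0,0,0,40, 0,0,1,0,0,0,40, 0,0,1,0,0,0,40]'
```

```text
clock: 6.83
eef_pos: [0.5181, -0.1856, 0.21]
tool_rot: [-0.019, 1.0, 0.0, -0.0]
ft_force: [0.6, 0.3, -2.0]
grip_width: 0.0392
grasp_force: 60.6
clock: 7.17
eef_pos: [0.518, -0.1856, 0.2103]
tool_rot: [-0.019, 1.0, 0.0, -0.001]
ft_force: [1.7, -0.7, -8.5]
grip_width: 0.0389
grasp_force: 61.2
```

Lower slot edge touches at TCP z≈0.2101, so slot centre is 4.5 mm below the TCP. I centre it and feel for the corner along +x.

```bash
python3 -m inch '[0,0,-3,0,0,0,40, 0,0,-6.3,0,0,0,40, 5,0.2,-6.3,0,0,0,40, 10,0.5,-6.3,0,0,0,40, 15,0.7,-6.3,0,0,0,40, 20,0.9,-6.3,0,0,0,40, 20,0.9,-6.3,0,0,0,40, 20,0.9,-6.3,0,0,0,40]'
python3 -m inch '[1,0,0,0,0,0,40, 2,0.1,0,0,0,0,40, 2,0.1,0,0,0,0,40, 2,0.1,0,0,0,0,40]'
```

```text
clock: 7.83
eef_pos: [0.5386, -0.1846, 0.2048]
tool_rot: [-0.019, 1.0, -0.0, 0.0]
ft_force: [0.0, -0.3, -1.6]
grip_width: 0.0391
grasp_force: 61.6
clock: 8.17
eef_pos: [0.5401, -0.1846, 0.2048]
tool_rot: [-0.019, 1.0, -0.0, -0.0]
ft_force: [0.6, -0.3, -1.8]
grip_width: 0.039
grasp_force: 61.6
```

```bash
python3 -m inch '[1,0,0,0,0,0,40, 2,0.1,0,0,0,0,40, 2,0.1,0,0,0,0,40]'
python3 -m inch '[1,0,0,0,0,0,40, 2,0.1,0,0,0,0,40, 2,0.1,0,0,0,0,40]'
```

```text
clock: 8.42
eef_pos: [0.5423, -0.1845, 0.2049]
tool_rot: [-0.019, 1.0, -0.0, 0.0]
ft_force: [-0.2, -0.1, -1.2]
grip_width: 0.0389
grasp_force: 61.6
clock: 8.67
eef_pos: [0.5444, -0.1844, 0.2048]
tool_rot: [-0.019, 1.0, -0.0, 0.0]
ft_force: [-0.6, -0.3, -1.2]
grip_width: 0.0386
grasp_force: 61.6
```

```bash
python3 -m inch '[1,0,0,0,0,0,40, 1.5,0.1,0,0,0,0,40, 1.5,0.1,0,0,0,0,40]'
python3 -m inch '[1,0,0,0,0,0,40, 1.5,0.1,0,0,0,0,40, 1.5,0.1,0,0,0,0,40]'
```

```text
clock: 8.92
eef_pos: [0.5458, -0.1843, 0.2048]
tool_rot: [-0.019, 1.0, -0.0, 0.0]
ft_force: [-0.4, 0.9, -1.6]
grip_width: 0.0389
grasp_force: 61.6
clock: 9.17
eef_pos: [0.5468, -0.1842, 0.2047]
tool_rot: [-0.019, 1.0, -0.0, -0.001]
ft_force: [-2.1, -0.3, 0.2]
grip_width: 0.0393
grasp_force: 61.7
```

Contact is felt at TCP x≈0.5467 with the normal pointing up and back, so the corner is at x≈0.545, which agrees with sight. I work out the path with the best clearance around the bend and barb.

```bash
cat > plan.py <<'E'
import numpy as np
from scipy.optimize import differential_evolution
a=np.radians(40); t=np.array([np.cos(a),np.sin(a)]); n=np.array([-t[1],t[0]])
def rect(p,lo,hi): # signed distance of points to an axis box
    c=(np.array(lo)+hi)/2; h=(np.array(hi)-lo)/2; q=abs(p-c)-h
    return np.hypot(*np.maximum(q,0).T)+np.minimum(q.max(1),0)
ax=np.r_[[[x,0] for x in np.linspace(-58,0,80)],[t*s for s in np.linspace(0,19,30)]]   # 3 mm radius
bb=np.array([t*s+n*w for s in np.linspace(17,22,8) for w in np.linspace(-3,9.5,16)])
sl=np.array([[x,0] for x in np.linspace(-95,-58,40)])
def clr(u,th):
    c,s=np.cos(th),np.sin(th); f=lambda P:(P-u)@np.array([[c,-s],[s,c]])
    d=9e9
    for P,r in((ax,3),(bb,0),(sl,6)):
        q=f(P)
        for lo,hi in(((-4,8.5),(4,20.5)),((-4,-22.5),(4,-8.5)),((-18,-112.5),(18,-22.5))): d=min(d,(rect(q,lo,hi)-r).min())
    return d
if __name__=="__main__":
    p=(0,0,0)
    for k,x in enumerate([-6,-3,0,3,6,9,12,15,18,22,26,30,36]):
        bnd=[(p[1]-2,p[1]+6),(p[2]-.01,min(p[2]+.2,.72))]
        r=differential_evolution(lambda v:-min(clr((x,v[0]),v[1]),4)+.3*(v[1]-p[2])**2,bnd,seed=0,maxiter=40,tol=1e-4)
        z,th=r.x; mid=min(clr((p[0]+(x-p[0])*f,p[1]+(z-p[1])*f),p[2]+(th-p[2])*f) for f in np.linspace(.1,.9,9)) if k else 0
        p=(x,z,th); T=np.array([545,200])+[x,z]+4.5*np.array([-np.sin(th),np.cos(th)])
        print(np.round([x,z,th],2),"clr",round(clr((x,z),th),2),"mid",round(mid,2),"TCP",T.round(1))
E
python3 plan.py; python3 -c "
from workcell import bot;print(bot.get_obs()['joint_pos'].round(3))"
```

```text
[-6.    0.09 -0.  ] clr 4.87 mid 0 TCP [539.  204.6]
[-3.    1.46  0.01] clr 4.01 mid 4.15 TCP [542. 206.]
[0.   1.65 0.21] clr 3.89 mid 3.78 TCP [544.1 206.1]
[3.   2.79 0.38] clr 4.0 mid 3.8 TCP [546.3 207. ]
[6.   4.07 0.54] clr 4.0 mid 4.01 TCP [548.7 207.9]
[9.   4.74 0.72] clr 3.26 mid 3.36 TCP [551.  208.1]
[12.    4.47  0.72] clr 1.12 mid 1.33 TCP [554.  207.9]
[15.    4.22  0.72] clr -0.99 mid -0.78 TCP [557.  207.6]
[18.    4.    0.72] clr -3.09 mid -2.88 TCP [560.  207.4]
[22.   10.    0.71] clr -2.91 mid -3.78 TCP [564.1 213.4]
[26.   15.99  0.71] clr 4.03 mid -2.22 TCP [568.1 219.4]
[30.   18.98  0.71] clr 9.01 mid 4.53 TCP [572.1 222.4]
[36.   21.97  0.71] clr 15.51 mid 9.66 TCP [578.1 225.4]
[-0.325  0.417  0.128  1.282 -0.    -0.362]
```

```bash
python3 - <<'E'
from plan import *
def dense(A,B): return min(clr(np.array(A[:2])+(np.array(B[:2])-A[:2])*f,A[2]+(B[2]-A[2])*f) for f in np.linspace(0,1,15))
W=[(-6,.1,0),(-3,1,.1),(0,1.6,.22),(3,2.8,.4),(5.5,4.6,.55)]
for s,w,th in((9,.5,.66),(11,2,.69),(13,3.1,.7),(16,3.25,.7),(20,3.25,.7),(24,3.25,.7),(28,3.25,.7),(34,3.5,.7),(42,3.5,.7)): W.append((*(t*s+n*w),th))
for k,p in enumerate(W):
    T=np.array([545,200])+p[:2]+4.5*np.array([-np.sin(p[2]),np.cos(p[2])])
    print(np.round(p,2),"clr",round(clr(p[:2],p[2]),2),"mid",round(dense(W[k-1],p),2) if k else "","d",(T-[546.8,204.7]).round(1))
E
```

```text
[-6.   0.1  0. ] clr 4.87 mid  d [-7.8 -0.1]
[-3.   1.   0.1] clr 4.21 mid 4.21 d [-5.2  0.8]
[0.   1.6  0.22] clr 3.93 mid 3.93 d [-2.8  1.3]
[3.  2.8 0.4] clr 4.09 mid 3.85 d [-0.6  2.2]
[5.5  4.6  0.55] clr 4.32 mid 4.08 d [1.3 3.7]
[6.57 6.17 0.66] clr 3.65 mid 3.65 d [2. 5.]
[7.14 8.6  0.69] clr 2.16 mid 2.16 d [2.5 7.4]
[ 7.97 10.73  0.7 ] clr 2.11 mid 1.82 d [3.3 9.5]
[10.17 12.77  0.7 ] clr 2.24 mid 2.11 d [ 5.5 11.5]
[13.23 15.35  0.7 ] clr 2.24 mid 2.24 d [ 8.5 14.1]
[16.3  17.92  0.7 ] clr 2.24 mid 2.24 d [11.6 16.7]
[19.36 20.49  0.7 ] clr 2.99 mid 2.24 d [14.7 19.2]
[23.8  24.54  0.7 ] clr 8.26 mid 2.99 d [19.1 23.3]
[29.92 29.68  0.7 ] clr 16.14 mid 8.26 d [25.2 28.4]
```

```bash
python3 -m inch '[-4,-0.2,0,0,0,0,40, -7.8,-0.4,-0.1,0,0,0,40, -5.2,-0.2,0.8,0.005,-0.1,0,40, -2.8,-0.1,1.3,0.01,-0.21,0,40, -1.7,-0.1,1.75,0.014,-0.31,0,40, -0.6,0,2.2,0.018,-0.4,0,40, -0.6,0,2.2,0.018,-0.4,0,40, -0.6,0,2.2,0.018,-0.4,0,40]'
python3 -c "
from h import *
o=bot.get_obs();print(o['eef_pos'],R.from_quat(o['tool_rot']).as_matrix()[:,2],o['joint_pos'].round(2))"
```

```text
clock: 9.83
eef_pos: [0.5444, -0.184, 0.2064]
tool_rot: [-0.018, 0.98, 0.005, 0.197]
ft_force: [1.1, -0.1, -0.6]
grip_width: 0.0389
grasp_force: 61.7
[ 0.54439217 -0.18401168  0.20643422] [ 0.38602865  0.01760296 -0.92231882] [-0.41  0.17 -0.29  0.75  0.17 -0.41]
```

```bash
python3 -m inch '[0,0,0,0,0,0,40, 0,0,0,0,0,0,40]'
```

```text
clock: 10.0
eef_pos: [0.5485, -0.1848, 0.2085]
tool_rot: [-0.019, 0.98, 0.005, 0.199]
ft_force: [0.0, 0.1, -1.8]
grip_width: 0.039
grasp_force: 61.7
```

```bash
python3 -m inch '[0,0,0,0,0,0,40, 0,0,0,0,0,0,40, 0,0,0,0,0,0,40]'; python3 -c "
from h import *
o=bot.get_obs();print(o['eef_pos'],o['tool_rot'])"
```

```text
clock: 10.25
eef_pos: [0.5474, -0.1842, 0.2071]
tool_rot: [-0.018, 0.98, 0.005, 0.199]
ft_force: [-0.1, 0.0, -2.3]
grip_width: 0.0389
grasp_force: 61.7
[ 0.54735025 -0.18424569  0.20707694] [-0.0184671   0.97987262  0.0052698   0.19869787]
```

```bash
python3 -m inch '[0.5,0,0.7,0.003,-0.07,0,40, 1,0,1.4,0.007,-0.15,0,40, 1.4,0,2.1,0.01,-0.21,0,40, 1.7,0.1,2.7,0.012,-0.26,0,40, 1.7,0.1,2.7,0.012,-0.26,0,40, 1.7,0.1,2.7,0.012,-0.26,0,40, 1.7,0.1,2.7,0.012,-0.26,0,40, 1.7,0.1,2.7,0.012,-0.26,0,40]'; python3 -c "
from h import *
o=bot.get_obs();print(o['eef_pos'],R.from_quat(o['tool_rot']).as_matrix()[:,2],o['joint_pos'].round(2))"
```

```text
clock: 10.92
eef_pos: [0.5493, -0.1844, 0.2106]
tool_rot: [-0.018, 0.946, 0.008, 0.324]
ft_force: [0.5, -0.5, -0.9]
grip_width: 0.0388
grasp_force: 61.7
[ 0.54932533 -0.18442671  0.21057007] [ 0.61341201  0.02751225 -0.78928371] [-0.47  0.08 -0.52  0.37  0.31 -0.41]
```

```bash
python3 -m inch '[0,0,1,0.001,-0.02,0,40, 0,0,1.8,0.001,-0.03,0,40, 0.4,0,2.6,0.002,-0.04,0,40, 0.8,0,3.5,0.002,-0.04,0,40, 0.8,0,3.5,0.002,-0.04,0,40, 0.8,0,3.5,0.002,-0.04,0,40]'; python3 -c "
from h import *
o=bot.get_obs();print(o['eef_pos'],R.from_quat(o['tool_rot']).as_matrix()[:,2],o['ft_force'])"
```

```text
clock: 11.42
eef_pos: [0.5493, -0.1842, 0.2135]
tool_rot: [-0.017, 0.939, 0.009, 0.343]
ft_force: [-0.7, 0.3, -2.3]
grip_width: 0.039
grasp_force: 61.7
[ 0.5492874  -0.18418229  0.21345958] [ 0.64419489  0.02930462 -0.7642998 ] [-0.73643844  0.27285368 -2.27699437]
```

```bash
python3 -m inch '[0.8,0,0.8,0,0,0,40, 1.8,0.1,1.7,0,0,0,40, 2.9,0.1,2.7,0,0,0,40, 4.4,0.2,4,0,0,0,40, 4.4,0.2,4,0,0,0,40, 4.4,0.2,4,0,0,0,40]'; python3 -c "
from h import *
o=bot.get_obs();print(o['eef_pos'],R.from_quat(o['tool_rot']).as_matrix()[:,2],o['ft_force'])"
```

```text
clock: 11.92
eef_pos: [0.5537, -0.184, 0.2174]
tool_rot: [-0.017, 0.939, 0.009, 0.343]
ft_force: [-0.4, -0.9, -1.3]
grip_width: 0.039
grasp_force: 61.7
[ 0.55366287 -0.18396459  0.21742599] [ 0.6443627   0.0293224  -0.76415764] [-0.38723157 -0.90961465 -1.33962748]
```

```bash
python3 -m inch '[1.5,0.1,1.3,0,0,0,40, 3.1,0.1,2.6,0,0,0,40, 4.6,0.2,3.9,0,0,0,40, 6.1,0.3,5.1,0,0,0,40, 6.1,0.3,5.1,0,0,0,40]'; python3 -m inch '[2,0.1,1.6,0,0,0,40, 4,0.2,3.3,0,0,0,40, 6,0.3,5,0,0,0,40, 9,0.4,7.7,0,0,0,40, 9,0.4,7.7,0,0,0,40]'
```

```text
clock: 12.33
eef_pos: [0.5601, -0.1837, 0.2229]
tool_rot: [-0.018, 0.939, 0.009, 0.344]
ft_force: [0.0, -0.5, -1.1]
grip_width: 0.0388
grasp_force: 61.7
clock: 12.75
eef_pos: [0.5696, -0.1834, 0.2311]
tool_rot: [-0.018, 0.939, 0.009, 0.344]
ft_force: [0.1, -0.4, -0.4]
grip_width: 0.0389
grasp_force: 61.7
```

```bash
python3 -m inch '[6,0.3,5,0,0,0,40, 14,0.6,13,0,0,0,40, 22,1,28,0,0,0,40, 26,1,48,0,0,0,40, 28,1,68,0,0,0,40, 28,1,88,0,0,0,40, 28,1,105,0,0,0,40, 28,1,110,0,0,0,40]'; python3 -m inch '[0,10,0,-0.004,0.1,0,40, -8,40,0,-0.008,0.2,0,40, -16,70,0,-0.013,0.3,0,40, -24,100,0,-0.018,0.4,0,40, -32,130,0,-0.023,0.5,0,40, -40,160,0,-0.028,0.6,0,40, -48,190,0,-0.032,0.7,0,40, -56,220,0,-0.032,0.7,0,40]'; python3 -m inch '[0,0,0,0,0,0,40, 0,0,0,0,0,0,40]'; python3 -c "
from h import *
o=bot.get_obs();print(o['eef_pos'],R.from_quat(o['tool_rot']).as_matrix().round(3).tolist(),o['ft_force'],o['joint_pos'].round(2))"
```

```text
clock: 13.42
eef_pos: [0.5983, -0.1827, 0.3449]
tool_rot: [-0.018, 0.938, 0.008, 0.346]
ft_force: [0.3, -0.8, 0.1]
grip_width: 0.0391
grasp_force: 61.8
clock: 14.08
eef_pos: [0.5426, 0.0397, 0.3358]
tool_rot: [-0.019, 1.0, -0.0, -0.005]
ft_force: [1.0, -0.3, -3.2]
grip_width: 0.0393
grasp_force: 61.6
clock: 14.25
eef_pos: [0.541, 0.0397, 0.3387]
tool_rot: [-0.02, 1.0, -0.0, -0.001]
ft_force: [-0.3, -1.8, -1.2]
grip_width: 0.0392
grasp_force: 61.7
[0.54103277 0.03965761 0.33867699] [[-0.999, -0.041, -0.001], [-0.041, 0.999, -0.0], [0.001, -0.0, -1.0]] [-0.3351871  -1.78368558 -1.15603178] [ 0.07  0.31  0.32  1.58 -0.    0.03]
```

```bash
python3 -m inch '[-10,26,0,0,0,-0.015,40, -20,53,0,0,0,-0.03,40, -30,80,0,0,0,-0.045,40, -40,107,0,0,0,-0.06,40, -50,134,0,0,0,-0.08,40, -60,161,0,0,0,-0.1,40, -69,186,0,0,0,-0.107,40, -69,186,0,0,0,-0.107,40]'; python3 -m inch '[0,0,0,0,0,0,40, 0,0,0,0,0,0,40]'; python3 - <<'E'
from h import *
WK=wcam(); im=bot.camera("wrist"); cv2.imwrite("pics/w4.png",im); o=bot.get_obs(); print(o["eef_pos"],R.from_quat(o['tool_rot']).as_matrix()[:,0].round(3),o["joint_pos"].round(2))
np.savez("w4.npz",W=WK[0],K=WK[1])
for t,z in(("crate_bay",.005),("crate",0),("neighbour",0)):
    print(t,[(np.round(d["uv"]).tolist(),round(d["confidence"],2),wonz(d["uv"],z,WK).round(4)) for d in bot.spot_point("wrist",t)])
E
```

```text
clock: 14.92
eef_pos: [0.4705, 0.2265, 0.3403]
tool_rot: [0.033, 0.999, 0.001, 0.0]
ft_force: [-0.3, -1.1, -1.8]
grip_width: 0.039
grasp_force: 61.8
clock: 15.08
eef_pos: [0.4719, 0.2228, 0.3402]
tool_rot: [0.035, 0.999, -0.0, 0.001]
ft_force: [0.4, -0.2, -1.8]
grip_width: 0.039
grasp_force: 61.8
[0.47203694 0.22252787 0.34020407] [-0.997  0.072 -0.001] [ 0.44  0.27  0.26  1.57 -0.    0.51]
crate_bay [([340.0, 13.0], 0.87, array([0.2887, 0.315 , 0.005 ])), ([396.0, 229.0], 0.76, array([0.5744, 0.3912, 0.005 ]))]
crate [([401.0, 209.0], 0.69, array([0.546 , 0.4003, 0.    ]))]
neighbour [([276.0, 125.0], 0.87, array([0.4161, 0.2279, 0.    ])), ([132.0, 289.0], 0.3, array([ 0.6464, -0.0137,  0.    ]))]
```

View pics/w4.png

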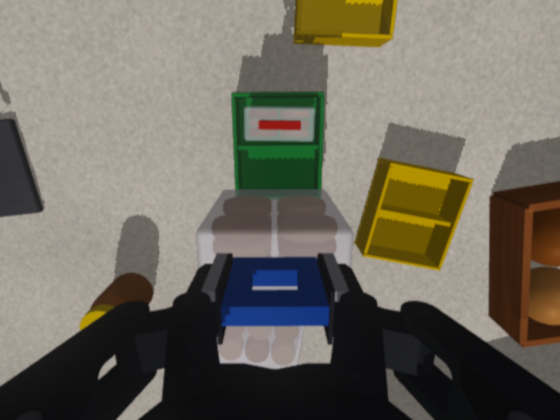

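The wrist view shows the green crate under the held pack: back rim corners at (232,93) and (324,92), divider at row 148, and the red-tab pack at (280,125). The yellow crates are at the upper and right edges. I check the crate pose from these rim points.

```bash
python3 - <<'E'
from h import *
z=np.load("w4.npz"); WK=(z["W"],z["K"])
for u in((232,93),(324,92),(236,148),(322,147),(236,189),(322,189)): print(u,wonz(u,.05,WK).round(4))
Q=np.array([wonz(u,.05,WK)[:2] for u in((232,93),(324,92),(236,148),(322,147))]); L=np.array([[-.065,-.055],[-.065,.055],[0,-.0525],[0,.0525]])
f=lambda p:(place(p,np.c_[L,np.zeros(4)])[:,:2]-Q).ravel()
r=least_squares(f,[.44,.23,0]); print(r.x,f(r.x).round(4),"bay",place(r.x,[[.03125,0,0]]))
# pose of the bay from the top fit
print(place([.441,.2289,-.066],[[.03125,0,0]]))
E
```

```text
(232, 93) [0.3741 0.1792 0.05  ]
(324, 92) [0.3807 0.2865 0.05  ]
(236, 148) [0.4376 0.1773 0.05  ]
(322, 147) [0.4439 0.2822 0.05  ]
(236, 189) [0.4887 0.172  0.05  ]
(322, 189) [0.4964 0.2805 0.05  ]
[ 0.44154145  0.22943893 -0.05791918] [-0.0006 -0.0009 -0.0009  0.0016  0.0009 -0.0003  0.0006 -0.0003] bay [[0.47273905 0.22762997 0.        ]]
[[0.47218196 0.226839   0.        ]]
```

```bash
python3 -m inch '[0.5,3,-20,0,0,0.005,40, 0.5,4.7,-50,0,0,0.01,40, 0.5,4.7,-85,0,0,0.01,40, 0.5,4.7,-120,0,0,0.01,40, 0.5,4.7,-145,0,0,0.01,40, 0.5,4.7,-155,0,0,0.01,40, 0.5,4.7,-155,0,0,0.01,40, 0.5,4.7,-155,0,0,0.01,40]'; python3 -m inch '[0,0,0,0,0,0,40, 0,0,0,0,0,0,40]'; python3 -c "
from h import *
o=bot.get_obs();print(o['eef_pos'],R.from_quat(o['tool_rot']).as_matrix().round(3).tolist())
im=bot.camera('wrist'); cv2.imwrite('pics/w5.png',im)"
```

```text
clock: 15.95
eef_pos: [0.4727, 0.2282, 0.1857]
tool_rot: [0.03, 1.0, 0.0, 0.0]
ft_force: [0.6, -0.3, -0.2]
grip_width: 0.0392
grasp_force: 61.7
clock: 16.12
eef_pos: [0.4736, 0.2291, 0.1873]
tool_rot: [0.03, 1.0, 0.001, 0.002]
ft_force: [-0.8, -1.1, -1.4]
grip_width: 0.039
grasp_force: 61.7
[0.47359509 0.22905757 0.18734542] [[-0.998, 0.06, 0.004], [0.06, 0.998, 0.002], [-0.004, 0.002, -1.0]]
```

View pics/w5.png

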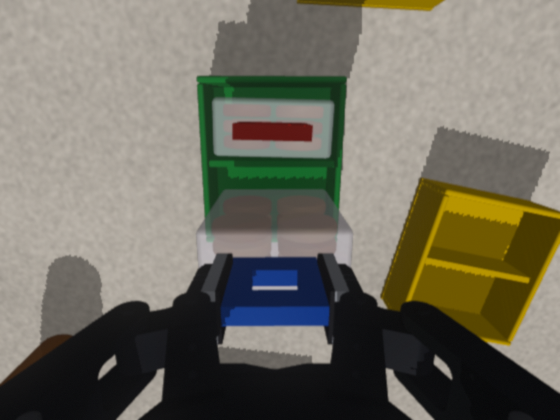

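The pack (centre column 275) is lined up over the empty bay (crate centre column about 272), and the neighbour is clear at (272,131). I lower it in small steps, feeling for the floor.

```bash
python3 -m inch '[-0.5,-1.5,-12,0,0,0,40, -0.5,-1.5,-26,0,0,0,40, -0.5,-1.5,-40,0,0,0,40, -0.5,-1.5,-50,0,0,0,40, -0.5,-1.5,-57,0,0,0,40, -0.5,-1.5,-59,0,0,0,40, -0.5,-1.5,-59,0,0,0,40, -0.5,-1.5,-59,0,0,0,40]'; python3 -m inch '[0,0,-1,0,0,0,40, 0,0,-2,0,0,0,40, 0,0,-2,0,0,0,40, 0,0,-2,0,0,0,40]'
```

```text
clock: 16.83
eef_pos: [0.472, 0.2272, 0.1267]
tool_rot: [0.03, 1.0, 0.0, 0.001]
ft_force: [0.5, -0.2, -1.4]
grip_width: 0.039
grasp_force: 61.8
clock: 17.17
eef_pos: [0.4717, 0.227, 0.1242]
tool_rot: [0.03, 1.0, 0.0, 0.0]
ft_force: [0.7, -0.0, -1.9]
grip_width: 0.0392
grasp_force: 61.8
```

```bash
python3 -m inch '[0,0,-0.5,0,0,0,40, 0,0,-1,0,0,0,40, 0,0,-1,0,0,0,40]'; python3 -m inch '[0,0,-0.5,0,0,0,40, 0,0,-1,0,0,0,40, 0,0,-1,0,0,0,40]'
```

```text
clock: 17.42
eef_pos: [0.4715, 0.2269, 0.1229]
tool_rot: [0.03, 1.0, -0.0, -0.0]
ft_force: [-0.7, 0.8, -0.4]
grip_width: 0.0391
grasp_force: 61.8
clock: 17.67
eef_pos: [0.4716, 0.227, 0.122]
tool_rot: [0.03, 1.0, -0.0, 0.0]
ft_force: [-1.2, 0.3, -1.2]
grip_width: 0.0393
grasp_force: 61.9
```

```bash
python3 -m inch '[0,0,-0.5,0,0,0,40, 0,0,-1,0,0,0,40, 0,0,-1,0,0,0,40]'
```

```text
clock: 17.92
eef_pos: [0.4717, 0.2269, 0.122]
tool_rot: [0.03, 1.0, 0.0, 0.0]
ft_force: [-1.8, -2.2, 5.3]
grip_width: 0.0391
grasp_force: 62.7
```

The pack is on the floor at the predicted height. I release it, retreat straight up and check.

```bash
python3 -m inch '[0,0,0.5,0,0,0,50, 0,0,0.5,0,0,0,60, 0,0,0.5,0,0,0,70, 0,0,0.5,0,0,0,75, 0,0,0.5,0,0,0,75, 0,0,0.5,0,0,0,75]'; python3 -m inch '[0,0,5,0,0,0,75, 0,0,15,0,0,0,75, 0,0,30,0,0,0,75, 0,0,55,0,0,0,75, 0,0,85,0,0,0,75, 0,0,120,0,0,0,75, 0,0,150,0,0,0,75, 0,0,150,0,0,0,75]'; python3 -m inch '[0,0,0,0,0,0,75, 0,0,0,0,0,0,75]'; python3 - <<'E'
from h import *
WK=wcam(); im=bot.camera("wrist"); s=bot.camera("scene")
for t,z in(("pack_slot",.1175),("pack",.005),("neighbour",.005)):
    print(t,[(np.round(d["uv"]).tolist(),round(d["confidence"],2),wonz(d["uv"],z,WK).round(4)) for d in bot.spot_point("wrist",t)])
o=np.zeros((420,800,3),np.uint8); o[:315,:420]=cv2.resize(im,(420,315)); o[:380,420:]=cv2.resize(s[120:215,245:340],(380,380),interpolation=cv2.INTER_CUBIC); cv2.imwrite("pics/end.png",o)
E
```

```text
clock: 18.42
eef_pos: [0.4715, 0.227, 0.1213]
tool_rot: [0.03, 1.0, -0.0, -0.0]
ft_force: [-0.3, 0.4, 1.1]
grip_width: 0.0638
grasp_force: 0.0
clock: 19.08
eef_pos: [0.4744, 0.2284, 0.2797]
tool_rot: [0.03, 1.0, 0.003, 0.006]
ft_force: [1.2, 1.0, 1.2]
grip_width: 0.0638
grasp_force: 0.0
clock: 19.25
eef_pos: [0.4714, 0.2269, 0.2717]
tool_rot: [0.03, 1.0, 0.0, 0.0]
ft_force: [0.2, 0.1, -0.2]
grip_width: 0.0639
grasp_force: 0.0
pack_slot [([273.0, 201.0], 0.96, array([0.4719, 0.2256, 0.1175]))]
pack [([276.0, 174.0], 0.92, array([0.4677, 0.2284, 0.005 ]))]
neighbour [([276.0, 126.0], 0.95, array([0.4131, 0.2312, 0.005 ]))]
```

View pics/end.png

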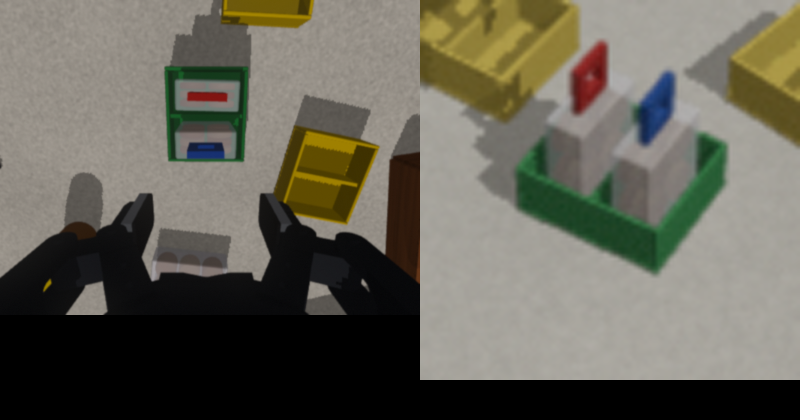

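The blue-topped pack stands upright in the empty bay (slot at 0.472, 0.226). The red-topped pack has not moved and the gripper is clear, so I hand in.

```bash
python3 -c "
from h import *
print(bot.job_done())"
```

```text
the job is handed in; nothing more can be done
None
```

The blue-topped pack came off the hook without forcing and stands upright and released in the green crate's empty bay; the red-topped pack was undisturbed in the last pictures, and the job was handed in at about 19 s (no verdict shown).

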